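# Lock the dish carriage with a quarter-turn slot nut

### The arm

A 6-joint arm with a two-finger parallel gripper is mounted at the origin on the work surface. World frame = base frame: x ahead of the robot, y to its left, z up, the work surface at z = 0. Lengths are in m, angles in rad, forces in N, time in s.
With the tool pointing down it reaches from about 0.3 to 0.875 m from the base axis. Payload 6.4 kg.
Tool frame: the origin (TCP) lies on the centre line of the jaws, within the pads' length; the fingertips stand 11 mm ahead of it and the grasp point (between the pads) lies 8 mm behind it; z points along the fingers, y is the direction in which the jaws open and shut (so a half turn about z gives the same grasp; the last joint's range is limited). The gripper opens to 85 mm and grips with 20 to 120 N. Pads are 22 mm wide; open, the fingers measure 114 mm over their backs; the gripper's body (76 mm by 85 mm) begins 54 mm behind the grasp point. The pads swing forward as they close: fully open they stand 13 mm farther back than shut.
Start: joints at [0.947, 0.181, 1.607, -0, 1.354, -0.206], TCP at [0.233, 0.526, 0.242] pointing down, gripper open.
Joint ranges: [-2.99, 2.99], [-0.89, 2.07], [0.3, 2.58], [-1.14, 4.28], [0, 2.63], [-3.12, 3.12]. Speed limits (rad/s): [2.57, 2.57, 3.01, 3.14, 3.14, 3.14].

### API

Orientations are given as a rotation vector (axis times angle).
In Python, from plant import read_state, imaging, job gives the robot as it stands.
- The arm moves only by the tool apply_moves, never from a script. Its argument "increments" is a list of rows, each a list of 3 entries, a list of its own where there are three numbers: the opening, from 0 (shut) to 1 (fully open), then the shift along the tool's x, y, z in m, then the turn about the tool's z in rad. A call has 1 to 20 rows; each row shifts and turns the commanded pose from where the row before left it, along the tool's axes as they then stand; what a row does not reach is not made up. A row lasts 1/8 s, in which the tool goes at most 62.5 mm and 10.7 degrees, less where a joint would pass 70% of its speed; a pose out of reach is approached as far as the arm can. A call is refused whole if a number of a shift passes 0.0625 or a number of a turn 0.188, either way. A call with a gripper value outside its range is refused whole. The fingers move at their own pace and stop on an object; "squeeze" is the grip in N (left out, the last holds). Time passes only in rows, so rows that do not move let the fingers close. It gives the time, the measured TCP pose, the force and the opening at its end, in the units of the state.
- read_state(): the state, without advancing time (a new reading comes with each control period).
- imaging.capture(name): name is "scene" or "top"; returns a dict with "image" (480x640x3 uint8, blue, green, red), "fov_y" (degrees; the focal length in pixels is half the picture's height over the tangent of half this angle, whatever the lens; pixels are square), "cx", "cy" (the principal point, pixels), "k1" (the pictures are not rectified: a ray, as slopes to the right and down, at radius r is drawn at 1 + k1 r^2 times it, then the intrinsics apply), "R" (3x3) and "t" (3): a world point X has camera coordinates R X + t. Camera axes: x right, y down, z forward; pixel columns grow to the right and rows downward; lengths in m; the calibration is good to about 2 mm. A picture is of the moment at which its call begins. There is no depth.
- job.close_job(): hands the job in, once; it reports no verdict.
Trained networks look in a picture, given as the dict that the camera call returned (one of the last four; its "shot" number tells which), for a name from the list of things; names that differ only in an ending like _2 or _b are one class to them, and where a whole thing is asked for, a point or a joint stands for the part that bears it (a point fixed in the world has none). Each returns a list of dicts, best first, with "confidence" (0 to 1); they miss things now and then, are a little off and sometimes report something else, mostly with a low value. They report only what shows in the picture. A call takes as long as a camera call. They do not tell look-alikes from the thing itself.
- imaging.search_frame(query, picture): "rect" ([left, top, width, height] in pixels, round what is visible of it).
- imaging.masks_of(query, picture): "mask" (480x640 bool, what is visible of it) and "rect" ([left, top, width, height] in pixels, round what is visible of it).
The state is a dict: "t": time; "joints": joint angles; "qd": joint speeds; "joint_efforts": joint torques, N m; "ee_pos": TCP position; "tool_rot": TCP orientation; "contact_force": force on the tool from outside, world axes, zero at the start; "torque": the same for the moment, N m; "gripper_width": finger opening in m.
Only numpy, scipy, OpenCV 4.12 (cv2) and the standard library are available. Lean on these libraries where they do the work, as an engineer would, in place of code of your own. Each camera call takes 0.05 s, during which the arm holds its last target. There are 200 camera calls.

### The job

Fix the blue-handled T-nut as the end stop of the Petri dish carriage: drop its foot into the open part of the rail's slot, well clear of the carriage and its yellow tongue, and slide it along in the slot until it gently touches the tongue's tip, without shoving the carriage along. Keeping it lightly pressed against the tongue all the while, turn it a quarter turn clockwise (seen from above) so that its foot locks under the slot's lips, and let go with its flange flat on the rail; do not force it, and leave the grey spare nut, the amber bottle and the loose dishes alone.

Things in the scene. Friction and masses are not known exactly. Their poses are not given: they have to be found in the camera images.
- nut_grip (a point): Centre of the blue grip bar of the T-nut: 34 mm long (own x), 12 mm thick (own y), to be pinched across its thickness. On the nut's axis, 45 mm above the foot's underside, 9 mm below the bar's top, 23 mm above the flange's upper face. The nut stands upright on its foot on the bench, 54 mm tall, 110 g. Turning it half round makes no difference; bar and foot both lie along own x.
- nut_foot (a point): Centre of the underside of the blue nut's steel foot (30 mm along own x, 14 mm wide, 7 mm high). Above it a neck 14 mm thick, 10 mm long, then a round flange 34 mm across, 5 mm thick, underside 17 mm above this point. Two corners of the foot are relieved: in the slot it turns only clockwise seen from above and meets the channel walls a few degrees past a quarter turn.
- rail: Fixed aluminium bench rail, 50 mm wide (own x), 400 mm long (own y), 24 mm high, black end caps. Origin at the centre of its underside. The carriage sits on its +y half. From the carriage's front edge a flat yellow tongue, 30 mm wide, top 4 mm above the rail, reaches 25 to 55 mm along own -y over the slot; how far is not given: feel for its square tip. The nut touches it when its axis is 17 mm short of the tip. Slot free on the -y side.
- slot (a point): Middle of the slot's mouth, level with the rail's top, on the centre line; slot along own y over the whole rail, mouth 15.5 mm wide with square edges, lips 6 mm thick, channel below 32 mm wide, floor 19 mm below this point. Nut fully home: flange on the rail's top, grip point 28 mm above this level. Readings err by more than the foot's 0.75 mm play a side: feel for it.
- carriage: White Petri dish carriage riding on the rail; it slides along it if pushed with about 7 N. Origin: middle of the front (-y) edge of its plate, at the level of the rail's top; axes as the rail's. Plate 100 mm wide, 120 mm long towards own +y, top 6 mm above the rail; two dishes (to 38 mm above the rail) and four thin posts (to 51 mm) begin 26 mm behind the edge.
- spare_grip (a point): The same nut with a grey bar, standing on the bench, same point: a spare, to be left alone.
- bottle: Glass media bottle with a blue cap and amber contents, 70 mm diameter, 130 mm tall, loose on the bench; origin at the centre of its underside. To be left alone.
- dishes: Two stacked Petri dishes on the bench, 92 mm diameter, 31 mm high together; origin at the centre of the underside. To be left alone.
Mind the look-alikes: they are no part of the job. Leave any green look-alike of the part that bears nut_grip alone.

How it is judged:
By the outcome, as a careful person would: the job done as asked, in the order asked, and still so for the second after the job is handed in, with the robot touching nothing.
It also fails if it takes over 70 s, if anything falls off the work surface, if the arm or the gripper's body presses on something with over 40 N, if the wrist force passes 120 N, or if a joint passes its speed limit or range.

## Working session

There is one attempt and no reset: what is moved stays moved. The work goes in short steps, Python scripts to look and compute and a tool call to move; the robot and the scene stay as the last step left them, time stands still between calls to the robot, and variables do not carry over. Pictures are saved under pics/ and viewed, about 8 in all and at most 12, crops included, and the job is handed in when it is done.

Besides the shell and the picture viewer there is one more tool, called after "Request:" by a JSON object that holds its "api" and its "payload", one argument or row to a line. apply_moves: Moves the arm, as the interface text tells. Its arguments: {"type":"object","properties":{"increments":{"type":"array"},"squeeze":{"type":"number"}},"required":["increments"]}

```bash
ls; mkdir -p pics; cat > h.py <<'E'
import numpy as np, cv2
from plant import read_state, imaging, job
def K(p):
    f=240/np.tan(np.radians(p["fov_y"])/2); return f
def ray(p,u,v):
    f=K(p); xd=np.array([(u-p["cx"])/f,(v-p["cy"])/f]); x=xd.copy()
    for _ in range(30): x=xd/(1+p["k1"]*(x@x))
    R=np.array(p["R"]);t=np.array(p["t"])
    return -R.T@t, R.T@np.array([x[0],x[1],1.])
def at_z(p,u,v,z):
    c,d=ray(p,u,v); return c+d*(z-c[2])/d[2]
def proj(p,X):
    X=np.array(p["R"])@np.array(X)+np.array(p["t"]); x=X[:2]/X[2]; x=x*(1+p["k1"]*(x@x))
    return K(p)*x+np.array([p["cx"],p["cy"]])
E
python3 - <<'E'
from h import *
for n in ("scene","top"):
    p=imaging.capture(n); cv2.imwrite(f"pics/{n}0.png",p["image"])
    c,_=ray(p,320,240); print(n,c.round(3),p["fov_y"],p["k1"],np.array(p["R"]).round(2).tolist())
    for q in ("nut_grip","spare_grip","rail","carriage","bottle","dishes"):
        for r in imaging.search_frame(q,p)[:4]: print(q,np.round(r["rect"]).tolist(),round(r["confidence"],2))
print(read_state())
E
```

```text
pics
scene [0.969 0.284 0.983] 43.05933101521567 -0.09892611487634109 [[-0.53, 0.85, -0.01], [0.74, 0.45, -0.5], [-0.42, -0.28, -0.86]]
nut_grip [411.0, 245.0, 18.0, 32.0] 0.93
nut_grip [409.0, 208.0, 17.0, 23.0] 0.88
nut_grip [337.0, 171.0, 20.0, 28.0] 0.73
nut_grip [375.0, 227.0, 16.0, 29.0] 0.66
spare_grip [302.0, 199.0, 18.0, 31.0] 0.85
rail [196.0, 235.0, 212.0, 136.0] 0.79
carriage [293.0, 280.0, 104.0, 82.0] 0.83
bottle [474.0, 280.0, 55.0, 64.0] 0.7
dishes [142.0, 170.0, 43.0, 48.0] 0.82
top [0.344 0.011 0.959] 50.35615493675061 0.014202928857565557 [[0.03, -1.0, 0.0], [-0.98, -0.03, -0.17], [0.17, 0.0, -0.98]]
nut_grip [345.0, 312.0, 17.0, 18.0] 0.86
nut_grip [261.0, 308.0, 20.0, 16.0] 0.84
nut_grip [275.0, 265.0, 20.0, 18.0] 0.69
spare_grip [356.0, 262.0, 20.0, 16.0] 0.68
rail [222.0, 155.0, 219.0, 65.0] 0.8
carriage [242.0, 158.0, 88.0, 57.0] 0.64
bottle [127.0, 230.0, 54.0, 48.0] 0.64
bottle [223.0, 158.0, 219.0, 56.0] 0.51
dishes [489.0, 193.0, 51.0, 50.0] 0.63
{'t': 0.7, 'joints': array([ 9.46679826e-01,  1.80782134e-01,  1.60696842e+00,  3.92942231e-06,
        1.35378365e+00, -2.06292566e-01]), 'qd': array([-1.63704510e-03,  4.35484819e-04,  2.07694024e-03,  2.61158152e-03,
        2.09381564e-05,  2.36406339e-04]), 'joint_efforts': array([-2.36363148e-04, -4.44718552e+01, -3.51613533e+01, -3.54964950e-04,
        7.05974089e-04, -5.96763607e-05]), 'ee_pos': array([0.23331972, 0.5255743 , 0.2423138 ]), 'tool_rot': array([6.51549780e-01, 3.07326556e+00, 8.64478389e-05]), 'contact_force': array([-0.59614627, -0.32329914, -0.54520917]), 'torque': array([ 0.00594316,  0.01091163, -0.00442254]), 'gripper_width': 0.08534770879772004}
```

```bash
python3 - <<'E'
import cv2,numpy as np
a=cv2.imread("pics/scene0.png")[150:360,270:530]; a=cv2.resize(a,None,fx=3,fy=2.8,interpolation=cv2.INTER_CUBIC)
cv2.imwrite("pics/c1.png",a)
b=cv2.imread("pics/top0.png")[140:340,210:450]; b=cv2.resize(b,None,fx=3,fy=3,interpolation=cv2.INTER_CUBIC)
cv2.imwrite("pics/c2.png",b)
E
```

```text
(no output)
```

View pics/c1.png

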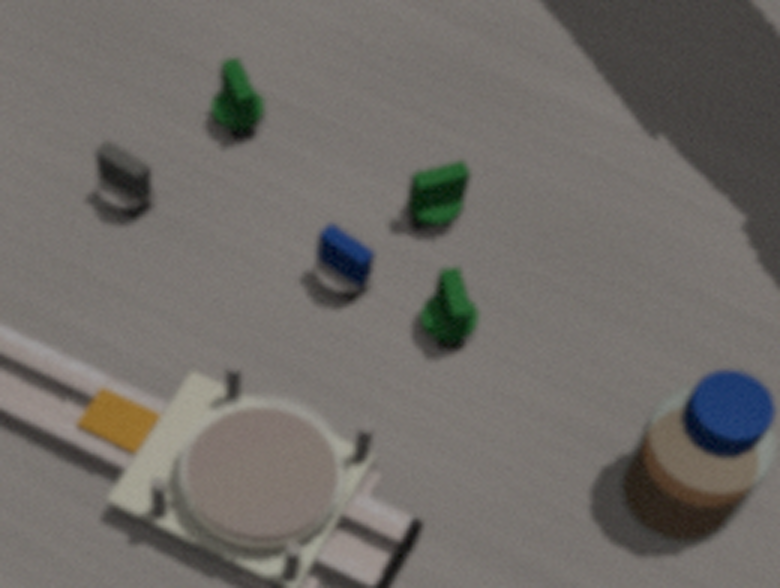

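View pics/c2.png

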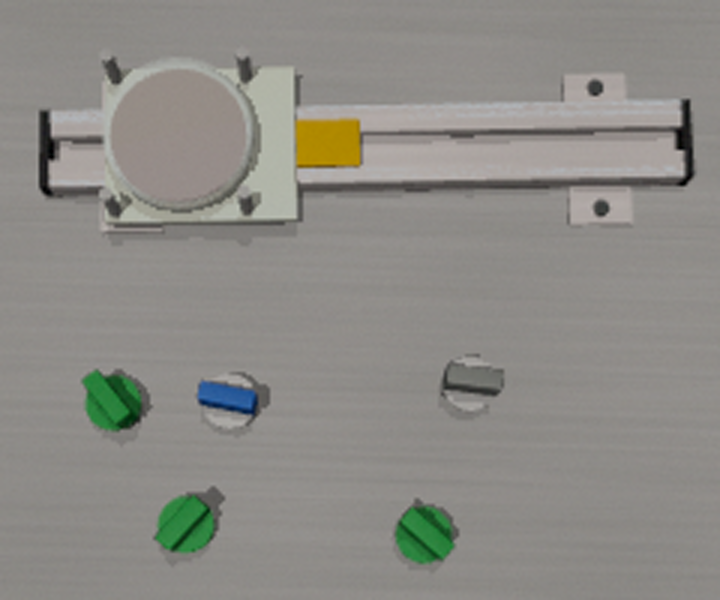

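The blue nut is at top px (286,272) and scene px (385,236). The things it could be mistaken for, in top px:
- green nuts at (247,274), (272,314) and (351,318)
- grey spare at (368,266)

The tongue tip is at about top px (330,188), and the free slot lies to its right, towards -y.

```bash
cat > m.py <<'E'
from h import *
from scipy.optimize import least_squares
def blob(p,kind,box):
    hsv=cv2.cvtColor(p["image"],cv2.COLOR_BGR2HSV)
    lo,hi={"b":((105,120,40),(125,255,255)),"y":((15,150,80),(32,255,255))}[kind]
    m=cv2.inRange(hsv,lo,hi); k=np.zeros_like(m); l,t,w,h=box; k[t:t+h,l:l+w]=m[t:t+h,l:l+w]
    n,lab,st,c=cv2.connectedComponentsWithStats(k); i=1+np.argmax(st[1:,4])
    return (lab==i).astype(np.uint8),c[i],st[i]
if __name__=="__main__":
    T=imaging.capture("top");S=imaging.capture("scene")
    for nm,p,bb,yb in(("top",T,(265,250,50,45),(300,170,40,40)),("scene",S,(365,215,40,45),(285,270,60,60))):
        for k,b,z in(("b",bb,.049),("y",yb,.028)):
            m,c,st=blob(p,k,b); r=cv2.minAreaRect(cv2.findNonZero(m)); bx=cv2.boxPoints(r)
            print(nm,k,c.round(1),st[4],at_z(p,*c,z).round(4),"corners",[at_z(p,*q,.054 if k=="b" else z)[:2].round(4).tolist() for q in bx])
    # triangulate blue centroid
    _,c1,_=blob(T,"b",(265,250,50,45));_,c2,_=blob(S,"b",(365,215,40,45))
    a,d=ray(T,*c1);b,e=ray(S,*c2);s=np.linalg.lstsq(np.c_[d,-e],b-a,rcond=None)[0];print("tri",a+d*s[0],b+e*s[1])
    # rail profile: dark cap columns
    g=cv2.cvtColor(T["image"],cv2.COLOR_BGR2GRAY)
    for u in (345,370,390,425): print(u,list(zip(range(170,206),g[170:206,u-2:u+3].mean(1).astype(int))))
    mk=imaging.masks_of("rail",T)[0]["mask"]; mk[:,:]&=True
    for u in (350,400,430): v=np.nonzero(mk[:,u])[0]; print(u,v.min(),v.max())
E
python3 m.py
```

```text
top b [285.6 272.1] 150 [0.4504 0.0698 0.049 ] corners [[0.4458, 0.0878], [0.4597, 0.0857], [0.4538, 0.0514], [0.44, 0.0537]]
top y [318.8 187.3] 328 [0.6155 0.0148 0.028 ] corners [[0.6292, 0.0338], [0.6304, -0.004], [0.6011, -0.0047], [0.6, 0.0329]]
scene b [384.7 240.5] 196 [0.4573 0.0718 0.049 ] corners [[0.4679, 0.0546], [0.4455, 0.0556], [0.4521, 0.0908], [0.4742, 0.0895]]
scene y [308.9 299.8] 292 [0.6174 0.0136 0.028 ] corners [[0.6318, -0.0031], [0.6055, -0.0071], [0.6036, 0.0304], [0.6297, 0.0339]]
tri [0.45152    0.07041991 0.03919996] [0.45187428 0.06961223 0.0391896 ]
345 [(170, np.int64(140)), (171, np.int64(140)), (172, np.int64(142)), (173, np.int64(141)), (174, np.int64(148)), (175, np.int64(171)), (176, np.int64(168)), (177, np.int64(167)), (178, np.int64(172)), (179, np.int64(172)), (180, np.int64(169)), (181, np.int64(168)), (182, np.int64(168)), (183, np.int64(134)), (184, np.int64(85)), (185, np.int64(138)), (186, np.int64(144)), (187, np.int64(143)), (188, np.int64(164)), (189, np.int64(171)), (190, np.int64(172)), (191, np.int64(170)), (192, np.int64(168)), (1
[... 1994 characters left out ...]
4(168)), (176, np.int64(167)), (177, np.int64(174)), (178, np.int64(164)), (179, np.int64(164)), (180, np.int64(162)), (181, np.int64(163)), (182, np.int64(103)), (183, np.int64(80)), (184, np.int64(138)), (185, np.int64(141)), (186, np.int64(141)), (187, np.int64(162)), (188, np.int64(163)), (189, np.int64(164)), (190, np.int64(164)), (191, np.int64(164)), (192, np.int64(164)), (193, np.int64(163)), (194, np.int64(163)), (195, np.int64(168)), (196, np.int64(172)), (197, np.int64(169)), (198, np.int64(166)), (199, np.int64(95)), (200, np.int64(69)), (201, np.int64(77)), (202, np.int64(112)), (203, np.int64(127)), (204, np.int64(146)), (205, np.int64(144))]
350 174 202
400 164 213
430 172 201
```

```bash
cat > r.py <<'E'
from h import *
T=imaging.capture("top");S=imaging.capture("scene")
g=cv2.GaussianBlur(cv2.cvtColor(T["image"],cv2.COLOR_BGR2GRAY),(9,1),0).astype(float)
def cross(u,v0,v1,th,down):
    c=g[v0:v1,u]
    for i in range(len(c)-1):
        if (c[i]>=th>c[i+1]) if down else (c[i]<th<=c[i+1]): return v0+i+(c[i]-th)/(c[i]-c[i+1])
for nm,v0,v1,th,dn in(("far",168,180,155,0),("slotfar",178,188,125,1),("near",193,205,120,1)):
    P=[]
    for u in range(342,432,3):
        if 398<u<424: continue
        v=cross(u,v0,v1,th,dn)
        if v: P.append(at_z(T,u,v,.024)[:2])
    P=np.array(P); k=np.polyfit(P[:,1],P[:,0],1); print(nm,"x= %.4f + %.4f*y"%(k[1],k[0]),"res",np.std(P[:,0]-np.polyval(k,P[:,1])).round(4),len(P))
# blue nut fit: bar box in both views
from m import blob
from scipy.optimize import minimize
mt,_,_=blob(T,"b",(265,250,50,45));ms,_,_=blob(S,"b",(365,215,40,45))
def sil(p,x,y,a,s=6):
    q=[]
    for z in(.038,.054):
        for i,j in((1,1),(1,-1),(-1,-1),(-1,1)):
            X=[x+.017*i*np.cos(a)-.006*j*np.sin(a),y+.017*i*np.sin(a)+.006*j*np.cos(a),z]; q.append(proj(p,X))
    return cv2.convexHull(np.array(q,np.float32))
def cost(v,full=0):
    o=[]
    for p,m in((T,mt),(S,ms)):
        h=sil(p,*v); im=np.zeros((480*4,640*4),np.uint8); cv2.fillConvexPoly(im,np.round((h+.5)*4).astype(int),255)
        f=cv2.resize(im,(640,480),interpolation=cv2.INTER_AREA)/255.
        o.append(np.abs(cv2.GaussianBlur(f,(3,3),0)-cv2.GaussianBlur(m.astype(float),(3,3),0)).sum())
    return o if full else sum(o)
r=minimize(cost,[.452,.070,1.40],method="Nelder-Mead",options=dict(initial_simplex=[[.452,.07,1.4],[.458,.07,1.4],[.452,.076,1.4],[.452,.07,1.55]]))
print(r.x.round(4),cost(r.x,1),mt.sum(),ms.sum())
E
python3 r.py
```

```text
far x= 0.6423 + -0.0481*y res 0.0002 21
slotfar x= 0.6245 + -0.0489*y res 0.0001 21
near x= 0.5916 + -0.0466*y res 0.0001 21
[0.4518 0.0706 1.3211] [np.float64(23.73627450980392), np.float64(84.1671568627451)] 152 196
```

Request:
{"api": "apply_moves", "payload": {
  "increments": [
    [0.45, [-0.0385, -0.0328, 0], 0],
    [0.45, [-0.0385, -0.0328, 0], 0],
    [0.45, [-0.0385, -0.0328, 0], 0],
    [0.45, [-0.0385, -0.0328, 0], 0],
    [0.45, [-0.0385, -0.0328, 0], 0],
    [0.45, [-0.0385, -0.0328, 0], 0],
    [0.45, [-0.0385, -0.0328, 0], 0],
    [0.45, [-0.0385, -0.0328, 0], 0],
    [0.45, [-0.0385, -0.0328, 0], 0],
    [0.45, [-0.0385, -0.0328, 0], 0],
    [0.45, [0, 0, 0.015], 0.166],
    [0.45, [0, 0, 0.015], 0.166],
    [0.45, [0, 0, 0.015], 0.166],
    [0.45, [0, 0, 0.015], 0.166],
    [0.45, [0, 0, 0.015], 0.166],
    [0.45, [0, 0, 0.015], 0.166],
    [0.45, [0, 0, 0.015], 0.166],
    [0.45, [0, 0, 0.015], 0.166]
  ],
  "squeeze": 40
}}

```text
t: 3.2
ee_pos: [0.4522, 0.0696, 0.122]
tool_rot: [2.412, 2.012, 0.0]
contact_force: [-0.7, -0.9, 0.6]
gripper_width: 0.0384
```

```bash
python3 - <<'E'
from h import *
S=imaging.capture("scene");T=imaging.capture("top")
def crop(p,c,r=45,s=6):
    x,y=int(c[0]),int(c[1]); return cv2.resize(p["image"][y-r:y+r,x-r:x+r],None,fx=4.4,fy=4.4,interpolation=cv2.INTER_CUBIC)
X=[.452,.070,.05]
cv2.imwrite("pics/c3.png",np.hstack([crop(S,proj(S,X)),crop(T,proj(T,X))])); print(proj(S,X),proj(T,X))
E
```

```text
[385.27182949 237.57033642] [285.46024367 271.1478424 ]
```

View pics/c3.png

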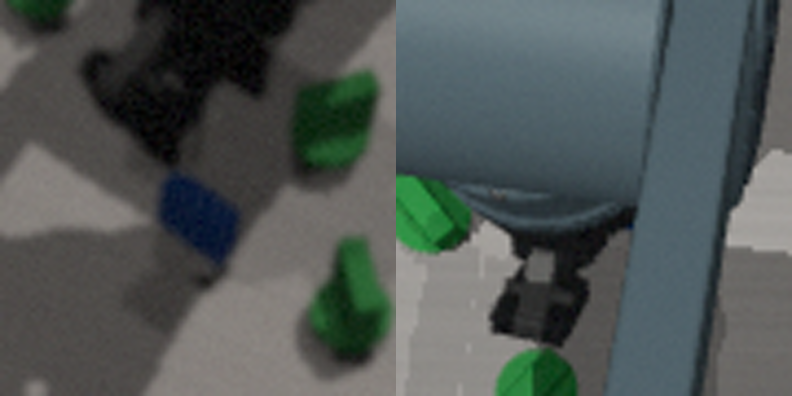

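The scene crop shows the blue bar (about px 385,238) directly below the jaws, with green nuts clear to the right. I'll descend and grip.

Request:
{"api": "apply_moves", "payload": {
  "increments": [
    [0.45, [0, 0, 0.03], 0],
    [0.45, [0, 0, 0.03], 0],
    [0.45, [0, 0, 0.014], 0],
    [0.45, [0, 0, 0.0095], 0],
    [0.45, [0, 0, 0], 0],
    [0, [0, 0, 0], 0],
    [0, [0, 0, 0], 0],
    [0, [0, 0, 0], 0],
    [0, [0, 0, 0], 0],
    [0, [0, 0, 0], 0]
  ],
  "squeeze": 35
}}

```text
t: 4.55
ee_pos: [0.4527, 0.0695, 0.0395]
tool_rot: [2.406, 2.018, 0.001]
contact_force: [-1.2, -0.8, 6.6]
gripper_width: 0.0115
```

Request:
{"api": "apply_moves", "payload": {
  "increments": [
    [0, [0, 0, -0.01], 0],
    [0, [0, 0, -0.03], 0],
    [0, [0, 0, -0.04], 0],
    [0, [0, 0, -0.02], 0],
    [0, [-0.0205, 0.032, 0], 0],
    [0, [-0.0205, 0.032, 0], 0],
    [0, [-0.0205, 0.032, 0], 0],
    [0, [-0.0205, 0.032, 0], 0],
    [0, [-0.0205, 0.032, 0], 0],
    [0, [-0.0205, 0.032, 0], 0],
    [0, [0, 0, 0], -0.11],
    [0, [0, 0, 0], -0.111],
    [0, [0, 0, 0], 0],
    [0, [0, 0, 0], 0]
  ]
}}

```text
t: 6.3
ee_pos: [0.6195, -0.0848, 0.1388]
tool_rot: [-2.172, -2.27, 0.0]
contact_force: [-0.4, 0.4, -0.7]
gripper_width: 0.0113
```

```bash
python3 - <<'E'
from h import *
S=imaging.capture("scene");T=imaging.capture("top");s=read_state();print({k:np.round(s[k],4).tolist() for k in("t","ee_pos","tool_rot","contact_force","torque","gripper_width","joints")})
def crop(p,c,r=48):
    x,y=int(c[0]),int(c[1]); return cv2.resize(p["image"][y-r:y+r,x-r:x+r],None,fx=4.1,fy=4.1,interpolation=cv2.INTER_CUBIC)
X=[.62,-.085,.08]
cv2.imwrite("pics/c4.png",np.hstack([crop(S,proj(S,X)),crop(T,proj(T,X))])); print(proj(S,X),proj(T,X))
E
```

```text
{'t': 6.4, 'ee_pos': [0.6197, -0.0848, 0.1389], 'tool_rot': [-2.1711, -2.2706, -0.0], 'contact_force': [-0.3813, 0.3095, -0.5105], 'torque': [0.0011, -0.0328, 0.0016], 'gripper_width': 0.0111, 'joints': [-0.3256, 0.3951, 1.5575, 0.0, 1.189, -0.3704]}
[257.95531834 260.17038927] [374.86408996 178.27397666]
```

View pics/c4.png

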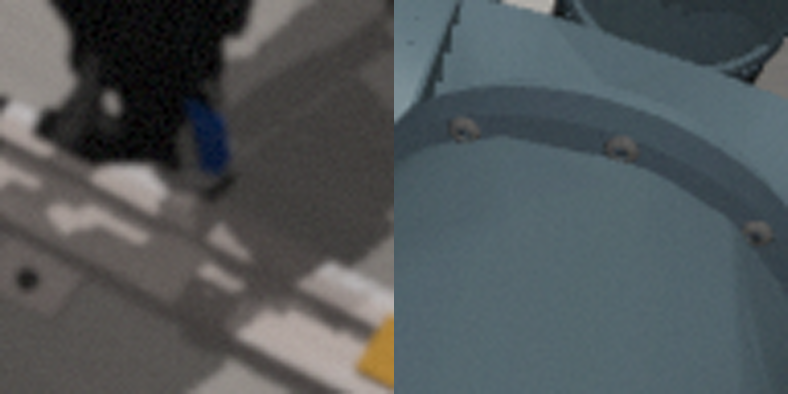

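Request:
{"api": "apply_moves", "payload": {
  "increments": [
    [0, [0, 0.001, 0.03], 0],
    [0, [0, 0, 0.03], 0],
    [0, [0, 0, 0.012], 0],
    [0, [0, 0, 0], 0],
    [0, [0, 0, 0.002], 0],
    [0, [0, 0, 0.002], 0],
    [0, [0, 0, 0.0015], 0],
    [0, [0, 0, 0], 0]
  ]
}}

```text
t: 7.4
ee_pos: [0.6217, -0.0853, 0.0632]
tool_rot: [2.168, 2.271, 0.001]
contact_force: [-2.2, 0.6, 6.6]
gripper_width: 0.0113
```

```bash
cat > s.py <<'E'
from h import *
s=read_state();print({k:np.round(s[k],4).tolist() for k in("t","ee_pos","tool_rot","contact_force","torque","gripper_width")})
E
python3 s.py
```

```text
{'t': 7.4, 'ee_pos': [0.6217, -0.0853, 0.0632], 'tool_rot': [2.1684, 2.2705, 0.0013], 'contact_force': [-2.1625, 0.6435, 6.5648], 'torque': [0.1057, 0.4605, 0.0171], 'gripper_width': 0.0113}
```

Request:
{"api": "apply_moves", "payload": {
  "increments": [
    [0, [0, -0.0005, 0], 0],
    [0, [0, -0.0005, 0], 0],
    [0, [0, -0.0005, 0], 0]
  ]
}}

```text
t: 7.78
ee_pos: [0.6208, -0.0853, 0.0629]
tool_rot: [2.167, 2.27, 0.003]
contact_force: [1.7, 0.0, -0.1]
gripper_width: 0.0114
```

```bash
python3 s.py
```

```text
{'t': 7.775, 'ee_pos': [0.6208, -0.0853, 0.0629], 'tool_rot': [2.1675, 2.2695, 0.003], 'contact_force': [1.6918, 0.0444, -0.1331], 'torque': [-0.016, -0.0357, -0.0171], 'gripper_width': 0.0114}
```

Request:
{"api": "apply_moves", "payload": {
  "increments": [
    [0, [0, 0, 0], 0],
    [0, [0, 0, 0], 0]
  ]
}}

```text
t: 8.02
ee_pos: [0.6194, -0.0851, 0.0612]
tool_rot: [2.17, 2.271, 0.0]
contact_force: [1.7, 0.4, 0.8]
gripper_width: 0.011
```

Request:
{"api": "apply_moves", "payload": {
  "increments": [
    [0, [0, 0, 0.0015], 0],
    [0, [0, 0, 0.0015], 0],
    [0, [0, 0, 0.0015], 0],
    [0, [0, 0, 0], 0]
  ]
}}

```text
t: 8.52
ee_pos: [0.6194, -0.085, 0.0566]
tool_rot: [2.17, 2.272, 0.0]
contact_force: [4.0, -0.2, -1.4]
gripper_width: 0.0113
```

```bash
python3 s.py
```

```text
{'t': 8.525, 'ee_pos': [0.6194, -0.085, 0.0566], 'tool_rot': [2.1696, 2.2716, 0.0005], 'contact_force': [4.0441, -0.1836, -1.3609], 'torque': [-0.0521, -0.7857, -0.0046], 'gripper_width': 0.0113}
```

Request:
{"api": "apply_moves", "payload": {
  "increments": [
    [0, [0, 0.0005, 0], 0],
    [0, [0, 0.0003, 0], 0],
    [0, [0, 0, 0.003], 0],
    [0, [0, 0, 0.003], 0],
    [0, [0, 0, 0.002], 0],
    [0, [0, 0, 0.001], 0],
    [0, [0, 0, 0], 0]
  ]
}}

```text
t: 9.4
ee_pos: [0.6197, -0.0849, 0.0475]
tool_rot: [-2.169, -2.271, 0.001]
contact_force: [-0.2, 1.0, -1.6]
gripper_width: 0.011
```

```bash
python3 s.py
```

```text
{'t': 9.4, 'ee_pos': [0.6197, -0.0849, 0.0475], 'tool_rot': [-2.1692, -2.2715, 0.0006], 'contact_force': [-0.217, 0.9805, -1.5808], 'torque': [0.0376, -0.0036, -0.0061], 'gripper_width': 0.011}
```

Lateral force is near zero, so it's centred. Next I'll bring the flange gently onto the rail.

Request:
{"api": "apply_moves", "payload": {
  "increments": [
    [0, [0, 0, 0.0005], 0],
    [0, [0, 0, 0.0005], 0],
    [0, [0, 0, 0.0005], 0],
    [0, [0, 0, 0], 0]
  ]
}}

```text
t: 9.9
ee_pos: [0.6201, -0.085, 0.0465]
tool_rot: [2.17, 2.272, -0.0]
contact_force: [-0.7, -0.7, 1.0]
gripper_width: 0.011
```

Request:
{"api": "apply_moves", "payload": {
  "increments": [
    [0, [0.004, 0, 0], 0],
    [0, [0.006, 0, 0], 0],
    [0, [0.006, 0, 0], 0],
    [0, [0.006, 0, 0], 0],
    [0, [0.006, 0, 0], 0],
    [0, [0.006, 0, 0], 0],
    [0, [0.005, 0, 0], 0],
    [0, [0.004, 0, 0], 0],
    [0, [0.003, 0, 0], 0],
    [0, [0.002, 0, 0], 0],
    [0, [0, 0, 0], 0],
    [0, [0, 0, 0], 0]
  ]
}}

```text
t: 11.4
ee_pos: [0.618, -0.0369, 0.0465]
tool_rot: [2.17, 2.272, 0.001]
contact_force: [1.3, -0.8, 4.0]
gripper_width: 0.0113
```

```bash
python3 s.py; python3 - <<'E'
from h import *
S=imaging.capture("scene");c=proj(S,[.618,-.01,.03]);x,y=int(c[0]),int(c[1]);print(x,y)
cv2.imwrite("pics/c5.png",cv2.resize(S["image"][y-50:y+50,x-60:x+60],None,fx=6,fy=6,interpolation=cv2.INTER_CUBIC))
from m import blob
m,c,st=blob(S,"y",(285,270,60,60)); bx=cv2.boxPoints(cv2.minAreaRect(cv2.findNonZero(m))); print(c,st,[at_z(S,*q,.028)[:2].round(4).tolist() for q in bx])
E
```

```text
{'t': 11.4, 'ee_pos': [0.618, -0.0369, 0.0465], 'tool_rot': [2.1699, 2.2718, 0.0007], 'contact_force': [1.2661, -0.775, 3.9939], 'torque': [-0.1726, -0.0476, 0.0232], 'gripper_width': 0.0113}
297 293
[308.72354949 299.82593857] [297 290  24  21 293] [[0.6309, -0.0042], [0.6043, -0.0073], [0.6038, 0.0301], [0.6301, 0.0327]]
```

View pics/c5.png

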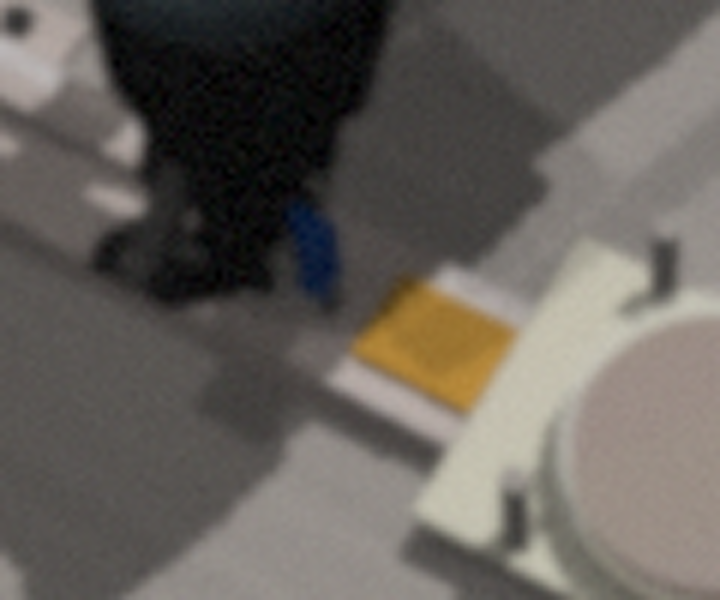

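The nut is upright in the slot, clear of the yellow tongue (tip about px 300,296), and the carriage hasn't moved. I'll feel forward from here.

Request:
{"api": "apply_moves", "payload": {
  "increments": [
    [0, [0.002, 0, -0.0003], 0],
    [0, [0.002, 0, 0], 0],
    [0, [0.002, 0, 0], 0],
    [0, [0.002, 0, 0], 0],
    [0, [0.001, 0, 0], 0],
    [0, [0.001, 0, 0], 0],
    [0, [0, 0, 0], 0],
    [0, [0, 0, 0], 0]
  ]
}}

```text
t: 12.45
ee_pos: [0.6173, -0.0268, 0.0465]
tool_rot: [-2.169, -2.272, -0.0]
contact_force: [-0.4, -0.7, 1.7]
gripper_width: 0.0108
```

Request:
{"api": "apply_moves", "payload": {
  "increments": [
    [0, [0.0005, 0, 0], 0],
    [0, [0.0005, 0, 0], 0],
    [0, [0, 0, 0], 0]
  ]
}}

```text
t: 12.82
ee_pos: [0.6173, -0.026, 0.0465]
tool_rot: [-2.17, -2.272, 0.0]
contact_force: [-0.1, -2.5, 2.0]
gripper_width: 0.0112
```

Request:
{"api": "apply_moves", "payload": {
  "increments": [
    [0, [0.0005, 0, 0], 0],
    [0, [0.0005, 0, 0], 0],
    [0, [0, 0, 0], 0]
  ]
}}

```text
t: 13.2
ee_pos: [0.6172, -0.0249, 0.0465]
tool_rot: [-2.169, -2.272, -0.0]
contact_force: [-0.4, -1.2, 1.4]
gripper_width: 0.0111
```

Request:
{"api": "apply_moves", "payload": {
  "increments": [
    [0, [0.0005, 0, 0], 0],
    [0, [0.0005, 0, 0], 0],
    [0, [0, 0, 0], 0]
  ]
}}

```text
t: 13.58
ee_pos: [0.6171, -0.0239, 0.0465]
tool_rot: [-2.17, -2.272, 0.0]
contact_force: [0.5, -1.4, 1.1]
gripper_width: 0.0113
```

Request:
{"api": "apply_moves", "payload": {
  "increments": [
    [0, [0.0005, 0, 0], 0],
    [0, [0, 0, 0], 0]
  ]
}}

```text
t: 13.82
ee_pos: [0.6171, -0.0234, 0.0465]
tool_rot: [-2.17, -2.272, 0.0]
contact_force: [-0.7, -1.0, 0.2]
gripper_width: 0.0111
```

Request:
{"api": "apply_moves", "payload": {
  "increments": [
    [0, [0.0005, 0, 0], 0],
    [0, [0, 0, 0], 0]
  ]
}}

```text
t: 14.08
ee_pos: [0.6171, -0.0229, 0.0465]
tool_rot: [-2.17, -2.272, 0.0]
contact_force: [0.8, -1.4, 2.0]
gripper_width: 0.0115
```

Request:
{"api": "apply_moves", "payload": {
  "increments": [
    [0, [0.0005, 0, 0], 0],
    [0, [0, 0, 0], 0]
  ]
}}

```text
t: 14.32
ee_pos: [0.6171, -0.0227, 0.0465]
tool_rot: [2.17, 2.272, -0.0]
contact_force: [-0.4, -1.7, 0.5]
gripper_width: 0.0112
```

Request:
{"api": "apply_moves", "payload": {
  "increments": [
    [0, [0.0005, 0, 0], 0],
    [0, [0, 0, 0], 0]
  ]
}}

```text
t: 14.58
ee_pos: [0.6171, -0.0226, 0.0466]
tool_rot: [2.169, 2.272, -0.001]
contact_force: [0.1, -4.6, -0.1]
gripper_width: 0.0112
```

```bash
python3 s.py
```

```text
{'t': 14.575, 'ee_pos': [0.6171, -0.0226, 0.0466], 'tool_rot': [2.1695, 2.2716, -0.0009], 'contact_force': [0.078, -4.6216, -0.0949], 'torque': [-0.8849, 0.1012, 0.0275], 'gripper_width': 0.0112}
```

Contact felt at y = -0.0227, pressing about 4 N. Now I'll turn in stages, watching the force.

Request:
{"api": "apply_moves", "payload": {
  "increments": [
    [0, [0, 0, 0], 0.1],
    [0, [0, 0, 0], 0.1],
    [0, [0, 0, 0], 0.1],
    [0, [0, 0, 0], 0]
  ]
}}

```text
t: 15.08
ee_pos: [0.6167, -0.0225, 0.0465]
tool_rot: [-2.486, -1.921, 0.002]
contact_force: [-1.7, -4.7, 0.6]
gripper_width: 0.0113
```

```bash
python3 s.py
```

```text
{'t': 15.075, 'ee_pos': [0.6167, -0.0225, 0.0465], 'tool_rot': [-2.4858, -1.9207, 0.002], 'contact_force': [-1.7243, -4.6504, 0.6157], 'torque': [-0.8614, 0.4077, -0.0045], 'gripper_width': 0.0113}
```

Request:
{"api": "apply_moves", "payload": {
  "increments": [
    [0, [0.0001, -0.0003, 0], 0.1],
    [0, [0, 0, 0], 0.1],
    [0, [0, 0, 0], 0.1],
    [0, [0, 0, 0], 0]
  ]
}}

```text
t: 15.58
ee_pos: [0.6165, -0.0224, 0.0466]
tool_rot: [2.745, 1.528, -0.002]
contact_force: [-1.9, -5.5, 0.2]
gripper_width: 0.011
```

```bash
python3 s.py
```

```text
{'t': 15.575, 'ee_pos': [0.6165, -0.0224, 0.0466], 'tool_rot': [2.745, 1.5276, -0.0019], 'contact_force': [-1.8814, -5.478, 0.1551], 'torque': [-0.9312, 0.3102, 0.0108], 'gripper_width': 0.011}
```

Request:
{"api": "apply_moves", "payload": {
  "increments": [
    [0, [-0.0002, -0.0002, 0], 0.1],
    [0, [0, 0, 0], 0.1],
    [0, [0, 0, 0], 0.1],
    [0, [0, 0, 0], 0]
  ]
}}

```text
t: 16.08
ee_pos: [0.6162, -0.0223, 0.0466]
tool_rot: [2.942, 1.102, -0.001]
contact_force: [-2.7, -4.8, 1.8]
gripper_width: 0.0111
```

```bash
python3 s.py
```

```text
{'t': 16.075, 'ee_pos': [0.6162, -0.0223, 0.0466], 'tool_rot': [2.9419, 1.102, -0.0014], 'contact_force': [-2.6652, -4.7754, 1.7774], 'torque': [-0.8572, 0.291, 0.0045], 'gripper_width': 0.0111}
```

Request:
{"api": "apply_moves", "payload": {
  "increments": [
    [0, [-0.0002, -0.0002, 0], 0.1],
    [0, [0, 0, 0], 0.1],
    [0, [0, 0, 0], 0.1],
    [0, [0, 0, 0], 0]
  ]
}}

```text
t: 16.58
ee_pos: [0.6161, -0.0221, 0.0465]
tool_rot: [3.073, 0.653, -0.001]
contact_force: [-1.5, -5.1, 1.1]
gripper_width: 0.0114
```

```bash
python3 s.py
```

```text
{'t': 16.575, 'ee_pos': [0.6161, -0.0221, 0.0465], 'tool_rot': [3.0729, 0.653, -0.0008], 'contact_force': [-1.4974, -5.0568, 1.0926], 'torque': [-0.7706, 0.3478, 0.0056], 'gripper_width': 0.0114}
```

Request:
{"api": "apply_moves", "payload": {
  "increments": [
    [0, [-0.0002, -0.0001, 0], 0.1],
    [0, [0, 0, 0], 0.1],
    [0, [0, 0, 0], 0]
  ]
}}

```text
t: 16.95
ee_pos: [0.616, -0.0219, 0.0465]
tool_rot: [3.123, 0.345, -0.0]
contact_force: [-2.6, -4.3, 0.6]
gripper_width: 0.0113
```

Request:
{"api": "apply_moves", "payload": {
  "increments": [
    [0, [0, 0, 0], 0.09],
    [0, [0, 0, 0], 0.08],
    [0, [0, 0, 0], 0],
    [0, [0, 0, 0], 0]
  ]
}}

```text
t: 17.45
ee_pos: [0.616, -0.0218, 0.0465]
tool_rot: [-3.14, -0.078, 0.0]
contact_force: [-2.4, -3.3, 1.6]
gripper_width: 0.0113
```

```bash
python3 s.py
```

```text
{'t': 17.45, 'ee_pos': [0.616, -0.0218, 0.0465], 'tool_rot': [-3.1404, -0.0784, 0.0004], 'contact_force': [-2.3754, -3.3002, 1.6382], 'torque': [-0.5513, 0.4565, 0.0762], 'gripper_width': 0.0113}
```

Quarter turn done (yaw 0.050 against rail 0.048), still pressed at about 3 N. I'll ease the lateral load and look before releasing.

Request:
{"api": "apply_moves", "payload": {
  "increments": [
    [0, [-0.0003, 0.0003, 0], 0],
    [0, [0, 0, 0], 0],
    [0, [0, 0, 0], 0]
  ]
}}

```text
t: 17.82
ee_pos: [0.6159, -0.0219, 0.0465]
tool_rot: [-3.14, -0.074, -0.0]
contact_force: [-0.5, -0.7, -0.2]
gripper_width: 0.0118
```

```bash
python3 s.py; python3 - <<'E'
from h import *
S=imaging.capture("scene");c=proj(S,[.618,-.01,.03]);x,y=int(c[0]),int(c[1])
cv2.imwrite("pics/c6.png",cv2.resize(S["image"][y-50:y+50,x-60:x+60],None,fx=6,fy=6,interpolation=cv2.INTER_CUBIC))
from m import blob
m,c,st=blob(S,"y",(285,270,60,60)); bx=cv2.boxPoints(cv2.minAreaRect(cv2.findNonZero(m))); print(c,st,[at_z(S,*q,.028)[:2].round(4).tolist() for q in bx])
E
```

```text
{'t': 17.825, 'ee_pos': [0.6159, -0.0219, 0.0465], 'tool_rot': [-3.1403, -0.0741, -0.0003], 'contact_force': [-0.4592, -0.6699, -0.2232], 'torque': [-0.1736, 0.1359, 0.0323], 'gripper_width': 0.0118}
[309.48046875 300.421875  ] [297 291  25  19 256] [[0.6308, -0.0034], [0.6036, -0.006], [0.6039, 0.0305], [0.6308, 0.0327]]
```

View pics/c6.png

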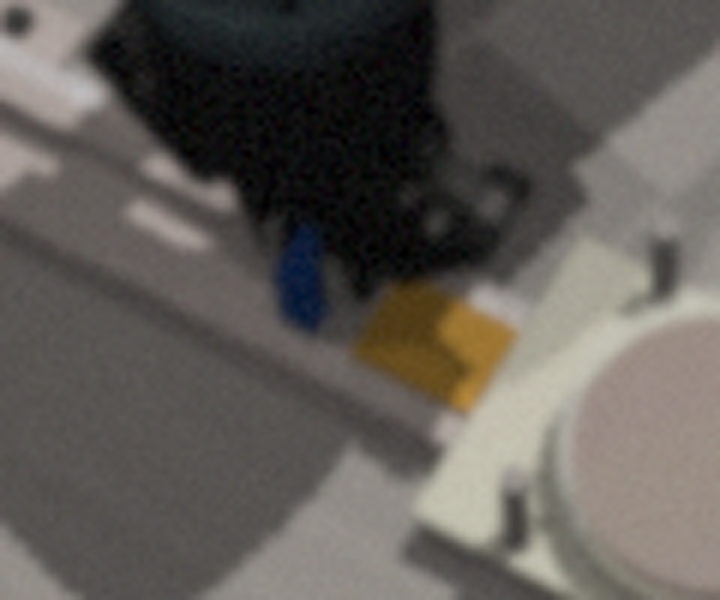

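The crop shows the bar across the rail, the tongue tip just ahead of the nut, and the carriage where it was. The press fell almost to nothing, so I'll nudge 0.2 mm forward, check it, then release.

Request:
{"api": "apply_moves", "payload": {
  "increments": [
    [0, [0, -0.0002, 0], 0],
    [0, [0, 0, 0], 0],
    [0, [0, 0, 0], 0]
  ]
}}

```text
t: 18.25
ee_pos: [0.6159, -0.022, 0.0466]
tool_rot: [-3.141, -0.073, -0.0]
contact_force: [0.1, -1.2, -0.5]
gripper_width: 0.0113
```

```bash
python3 s.py
```

```text
{'t': 18.25, 'ee_pos': [0.6159, -0.022, 0.0466], 'tool_rot': [-3.1406, -0.0734, -0.0002], 'contact_force': [0.1197, -1.2152, -0.4617], 'torque': [-0.0949, 0.0014, 0.0125], 'gripper_width': 0.0113}
```

Request:
{"api": "apply_moves", "payload": {
  "increments": [
    [0, [0, -0.0003, 0], 0],
    [0, [0, 0, 0], 0],
    [0, [0, 0, 0], 0]
  ]
}}

```text
t: 18.62
ee_pos: [0.6158, -0.0218, 0.0466]
tool_rot: [3.141, 0.073, 0.0]
contact_force: [0.5, -2.0, -1.5]
gripper_width: 0.0112
```

```bash
python3 s.py
```

```text
{'t': 18.625, 'ee_pos': [0.6158, -0.0218, 0.0466], 'tool_rot': [3.1406, 0.0734, 0.0001], 'contact_force': [0.5356, -1.9899, -1.5329], 'torque': [-0.3864, -0.0647, -0.0643], 'gripper_width': 0.0112}
```

Request:
{"api": "apply_moves", "payload": {
  "increments": [
    [0, [0, 0, 0.0003], 0],
    [0, [0, 0, 0], 0],
    [0.3, [0, 0, 0], 0],
    [0.3, [0, 0, 0], 0],
    [0.3, [0, 0, 0], 0],
    [0.3, [0, 0, 0], 0]
  ]
}}

```text
t: 19.38
ee_pos: [0.6158, -0.0216, 0.0463]
tool_rot: [-3.141, -0.074, -0.0]
contact_force: [-0.1, -0.4, 0.5]
gripper_width: 0.0255
```

Request:
{"api": "apply_moves", "payload": {
  "increments": [
    [0.3, [0, 0, -0.01], 0],
    [0.3, [0, 0, -0.03], 0],
    [0.3, [0, 0, -0.04], 0],
    [0.3, [0, 0, -0.04], 0],
    [0.3, [0, 0, -0.04], 0],
    [0.3, [-0.06, 0, 0], 0],
    [0.3, [-0.06, 0, 0], 0],
    [0.3, [-0.06, 0, 0], 0],
    [0.3, [0, 0, 0], 0]
  ]
}}

```text
t: 20.5
ee_pos: [0.4317, -0.0292, 0.2058]
tool_rot: [-3.14, -0.072, 0.003]
contact_force: [0.5, -0.5, 0.5]
gripper_width: 0.0259
```

```bash
python3 s.py; python3 - <<'E'
from h import *
S=imaging.capture("scene");T=imaging.capture("top")
def crop(p,c,r=40):
    x,y=int(c[0]),int(c[1]); return cv2.resize(p["image"][y-r:y+r,x-r:x+r],None,fx=5,fy=5,interpolation=cv2.INTER_CUBIC)
X=[.618,-.01,.03]
cv2.imwrite("pics/c7.png",np.hstack([crop(S,proj(S,X)),crop(T,proj(T,X))])); print(proj(S,X),proj(T,X))
from m import blob
for p,b in((S,(285,270,60,60)),(T,(300,170,40,40))):
    m,c,st=blob(p,"y",b); bx=cv2.boxPoints(cv2.minAreaRect(cv2.findNonZero(m))); print(c,st,[at_z(p,*q,.028)[:2].round(4).tolist() for q in bx])
for p,b in((S,(265,250,60,60)),(T,(310,150,50,60))):
    m,c,st=blob(p,"b",b); r=cv2.minAreaRect(cv2.findNonZero(m));print("nut",c,st,at_z(p,*c,.055).round(4),[at_z(p,*q,.061)[:2].round(4).tolist() for q in cv2.boxPoints(r)])
E
```

```text
{'t': 20.5, 'ee_pos': [0.4317, -0.0292, 0.2058], 'tool_rot': [-3.1402, -0.0723, 0.0033], 'contact_force': [0.4685, -0.5499, 0.5255], 'torque': [0.0596, -0.0324, 0.0157], 'gripper_width': 0.0259}
[297.19279336 293.01949459] [332.04571165 186.10325346]
[308.91034483 299.83103448] [297 290  25  21 290] [[0.6309, -0.0035], [0.6043, -0.0065], [0.6038, 0.0306], [0.6301, 0.0333]]Traceback (most recent call last):
  File "<stdin>", line 9, in <module>
  File "m.py", line 7, in blob
    n,lab,st,c=cv2.connectedComponentsWithStats(k); i=1+np.argmax(st[1:,4])
                                                        ~~~~~~~~~^^^^^^^^^^
    return _wrapfunc(a, 'argmax', axis=axis, out=out, **kwds)
    return bound(*args, **kwds)
ValueError: attempt to get argmax of an empty sequence
```

View pics/c7.png

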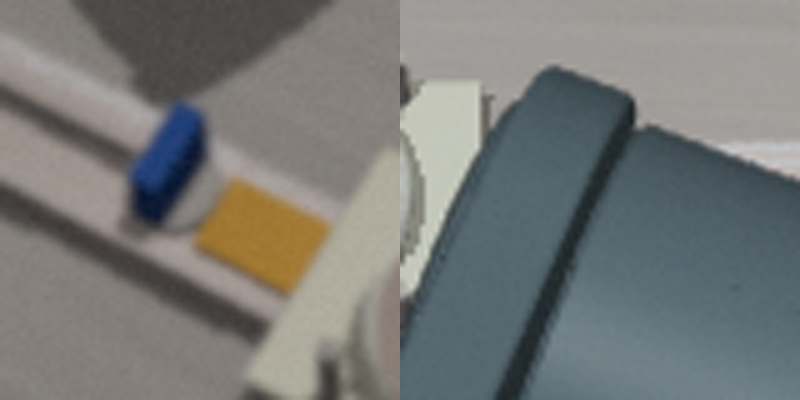

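The scene view shows the bar across the rail with the flange against the tongue tip (px about 297,292), and the tongue centroid is unchanged. I'll swing the arm aside for one check from the top camera.

Request:
{"api": "apply_moves", "payload": {
  "increments": [
    [0.3, [0, -0.05, -0.02], 0],
    [0.3, [0, -0.05, -0.02], 0],
    [0.3, [0, -0.05, 0], 0],
    [0.3, [0, -0.05, 0], 0],
    [0.3, [0, -0.05, 0], 0],
    [0.3, [0, -0.05, 0], 0],
    [0.3, [0, -0.05, 0], 0],
    [0.3, [0, 0, 0], 0],
    [0.3, [0, 0, 0], 0]
  ]
}}

```text
t: 21.72
ee_pos: [0.4203, 0.3199, 0.2463]
tool_rot: [3.14, 0.075, 0.0]
contact_force: [0.2, -0.5, -0.1]
gripper_width: 0.0256
```

```bash
python3 - <<'E'
from h import *
from m import blob
T=imaging.capture("top");S=imaging.capture("scene")
c=proj(T,[.618,-.01,.03]);x,y=int(c[0]),int(c[1])
cv2.imwrite("pics/c8.png",cv2.resize(T["image"][y-35:y+35,x-45:x+45],None,fx=8,fy=8,interpolation=cv2.INTER_CUBIC))
for k,z,L in(("y",.028,((T,(300,170,40,40)),(S,(285,270,60,60)))),("b",.061,((T,(315,150,50,60)),(S,(265,250,60,60))))):
  for p,b in L:
    try:
        m,c,st=blob(p,k,b); bx=cv2.boxPoints(cv2.minAreaRect(cv2.findNonZero(m))); print(k,c.round(1),st[4],[at_z(p,*q,z)[:2].round(4).tolist() for q in bx])
    except ValueError: print(k,"hidden")
E
```

```text
y [318.8 187.3] 328 [[0.6292, 0.0338], [0.6304, -0.004], [0.6011, -0.0047], [0.6, 0.0329]]
y [308.9 299.8] 294 [[0.6309, -0.0042], [0.6042, -0.0073], [0.6036, 0.0305], [0.6301, 0.0331]]
b [338.9 184.2] 146 [[0.632, -0.016], [0.6323, -0.0269], [0.5927, -0.0278], [0.5923, -0.0169]]
b [290.2 285.2] 174 [[0.6425, -0.0261], [0.6026, -0.0277], [0.6039, -0.0113], [0.6436, -0.01]]
```

View pics/c8.png

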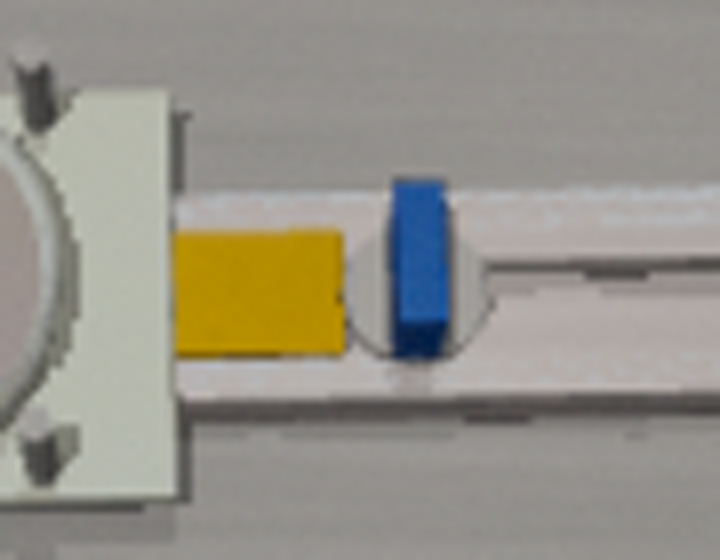

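The top view shows the flange meeting the tongue tip (px about 330,187), the bar square across the rail, and the tongue blob exactly where it started. I'll hand in.

```bash
python3 -c "
from plant import job; print(job.close_job())"
```

```text
the job is handed in; nothing more can be done
None
```

The blue T-nut is fixed as the end stop: its foot is turned a quarter turn in the slot, its flange is on the rail and it touches the tongue's tip. I handed the job in at about 22 s of the 70 s allowed.

- **Drop and slide:** I set the foot into the slot about 80 mm short of the tongue tip, feeling for the slot's edge. I then slid it forward until it met the tip at axis y ≈ -0.022.
- **Turn:** I turned it 90° clockwise in small steps, with about 3–5.5 N against the tongue, below the carriage's 7 N. The press dropped to about 0.7 N, with perhaps a 0.1 mm gap, when I eased the load after the turn. I brought it back to about 2 N before letting go.
- **Height:** the tool height at release matched the height expected with the flange on the rail to within 0.1 mm. I did not measure flatness from the pictures.
- **Carriage:** in both cameras the tongue's position is the same as at the start, to within 0.1 px.
- **Disagreement:** the tool was aligned with the rail to about 0.1° before release. The bar's angle in the last top picture reads about 1.5° less; I put that down to pixel noise.
- **Other objects:** I never touched the spare nut, the green nuts, the bottle or the dishes, but I did not measure them again at the end.

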